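# Close down the water bath and peel off a drip-dry tray

## Robot

A 7-joint arm with a two-finger parallel gripper is mounted at the origin on the work surface. World frame = base frame: x ahead of the robot, y to its left, z up, the work surface at z = 0. Lengths are in m, angles in rad, forces in N, time in s.
With the tool pointing down it reaches from about 0.425 to 0.95 m from the base axis. Payload 4.7 kg.
Tool frame: the origin (TCP) lies between the finger pads; the fingertips stand 25 mm ahead of it and the grasp point (between the pads) lies 6 mm ahead of it; z points along the fingers, y is the line along which they close (so a half turn about z gives the same grasp; the last joint's range is limited). The gripper opens to 85 mm and grips with 20 to 120 N. Pads are 22 mm wide; open, the fingers measure 114 mm over their backs; the gripper's body (76 mm by 85 mm) begins 54 mm behind the grasp point. The pads swing forward as they close: fully open they stand 13 mm farther back than shut.
Start: joints at [1.185, 0.469, -0.049, 1.532, 0.024, 1.141, -0.082], TCP at [0.236, -0.632, 0.256] pointing down, gripper open.
Joint ranges: [-2.59, 2.59], [-0.33, 1.99], [-1.39, 1.29], [0.1, 2.45], [-1.04, 4.18], [0.21, 1.99], [-2.66, 2.66]. Speed limits (rad/s): [2.57, 2.57, 3.14, 3.14, 3.14, 3.14, 3.14].

## Interface

Orientations are given as a 3x3 rotation matrix whose columns are the frame's x, y, z axes.
In Python, from rig import * gives the robot as it stands. Calls block until the motion is done:
- movep(position, orientation): joint-space move of the TCP to a pose.
- move_l(position, attitude=None, feed=0.15, until_force=None): straight line of the TCP; attitude=None keeps the orientation; feed is the mean speed in m/s. With until_force (N) it stops when the force on the tool has changed by that much, and returns True; else False.
- move_joints(angles): joint-space move.
- command_gripper(opening, newtons=None): finger opening in m; newtons is the grip in N (None keeps the last); returns when the fingers have stopped.
- sleep(seconds).
- inverse_kinematics(position, orientation): joint angles nearest the present ones, or None.
- sense(): the state.
- camera(name): name is "scene" or "top"; returns (picture, depth): 384x512x3 uint8, red, green, blue; 384x512 float32, m along the optical axis (not along the pixel's ray), 0 where there is no reading.
- camera_params(name): a dict with "K" (3x3 intrinsics, pixels), "dist" ([k1, k2, p1, p2, k3] as OpenCV has them; the pictures are not rectified), "position" and "rotation" of the camera in the world. Camera axes: x right, y down, z forward; pixel columns grow to the right and rows downward; lengths in m; the calibration is good to about 2 mm. A picture is of the moment at which its call begins. camera_params takes no time and is no camera call.
A pose or a line that the arm cannot do raises Unreachable and nothing moves.
- finish_job(): hands the job in; it is judged then, once.
The state is a dict: "time_s": time; "joint_pos": joint angles; "qd": joint speeds; "joint_efforts": joint torques, N m; "position": TCP position; "tcp_rot": TCP orientation; "wrist_force": force on the tool from outside, world axes, zero at the start; "ft_torque": the same for the moment, N m; "finger_gap": finger opening in m; "gripper_force": force on a finger pad.
Only numpy, scipy, OpenCV 4.12 (cv2) and the standard library are available. Lean on these libraries where they do the work, as an engineer would, in place of code of your own. Each camera call takes 0.05 s, during which the arm holds its last target. There are 200 camera calls.

## Task

The water bath is finished for today: turn its rotary isolator handle on the bench fully to off, then take hold of the upright lug on one corner of the top steel tray and lift that corner first, so that the tray peels out of the clinging nested stack while its opposite corner is still seated, with the rest of the stack left standing where it is. Hold the tray in the air over the middle of the white ribbed drip tray, its centre about 15 cm above the bench and touching nothing but the gripper, tipped about 20 degrees with the lug corner uppermost and the opposite corner lowest, and finish while still holding it there; leave the glassware and pots around alone.

Things in the scene. Friction and masses are not known exactly. Their poses are not given: they have to be found in the camera images.
- handle (a joint): The isolator's black bar handle, turning about a vertical axis. 0 = off, 1.571 = on (end stops at both); it grows counter-clockwise seen from above, so off is reached by turning it clockwise a quarter turn. Two sprung detents: it needs up to about 0.2 N m to leave one, and past the middle (0.785) it is drawn into the other
- handle_grip (a point): Centre of the bar handle, on its turning axis, half-way up, 86 mm above the bench. x axis: along the bar to its longer end with the white mark. Bar 14 mm wide, 34 mm tall (69 to 103 mm above the bench), reaching 45 mm one way, 29 mm the other; below it a 48 mm hub and a grey box 110 x 110 x 55 mm fixed to the bench. In off the bar points along the box's own x axis
- lug (a point): Centre of the upright lug on one corner of the top tray: a steel lug 24 mm long (its x axis, along the tray's diagonal away from the tray's centre), 8 mm thick (its y axis) and 26 mm tall (z axis), standing on the rim's corner, 75 mm from the tray's centre. At the start this point is 63 mm above the bench; the rim's top is 50 mm above it
- tray_center (a point): Middle of the top tray, half-way up its depth (40 mm above the bench at the start): a formed steel tray, 150 x 110 mm over its 8 mm rim, 20 mm deep, sloping walls, about 0.16 kg. Its x axis is the diagonal towards the lug corner, z is up out of the tray; the rim's long sides are turned by -36.3 degrees about z from that axis
- far_corner (a point): The top tray's rim corner diagonally opposite the lug, at the rim's top, 93 mm from the tray's centre. Axes as the tray's
- stack: The rest of the stack: three more such trays that stay together, 0.7 kg, loose; origin under the middle; axes as the tray's. Four small sprung clips (up to 61 mm above the bench, 37 to 52 mm either way along the diagonal) hold the top tray's rim, each giving way to 1 to 2 N after a rise of some 5 mm; lifted at the lug, the tray turns about a line 50 mm beyond the middle, 47 mm above the bench
- drip_center (a point): Middle of the white plastic drip tray, at its top, 25 mm above the bench: 200 x 160 mm, with ribs, fixed to the bench. It and the isolator may be on either side of the stack
- flask_a: Bystander: conical glass flask, 74 mm wide, 120 mm tall; origin under its middle
- flask_b: Bystander: conical glass flask, 74 mm wide, 120 mm tall; origin under its middle
- beaker: Bystander: glass beaker, 70 mm wide, 90 mm tall; origin under its middle
- dish: Bystander: flat round glass dish, 56 mm wide, 16 mm tall; origin under its middle
- weigh_pot: Bystander: small white ceramic pot, 36 mm wide, 35 mm tall; origin under its middle
Not all that is in view belongs to the job. Leave any blue look-alike of the part that bears lug alone.

How it is judged:
On the way, in this order (a step that is already met when the one before it is completed fails the run):
1. the isolator handle is turned fully to off (value of joint handle below 0.12 rad), for 0.2 s.
2. the lug corner is lifted, the tray tipped by 5 degrees or more, while the opposite corner is still seated in the stack (z of lug in the frame of stack above 0.075 m and angle between tray_center's own x axis and vertical below 1.48 rad and z of far_corner in the frame of stack below 0.054 m), for 0.05 s.
At the end, for the whole second after the job is handed in: Gripper holds the tray still, nothing else touching it; centre 110-200 mm above the bench, within 45 mm (level) of the drip tray's middle; diagonal tipped 8-34 degrees, lug corner up, under 11 degrees sideways; handle off (0.12 rad); rest of the stack flat on the bench (contact force between the fingers and tray above 1 N and contact force between tray and stack below 0.05 N and contact force between tray and drip below 0.05 N and contact force between tray and table below 0.05 N and contact force between tray and isolator below 0.05 N and height (world z) of tray_center between 0.11 and 0.2 m and horizontal distance between tray_center and drip_center below 0.045 m and angle between tray_center's own x axis and vertical between 0.98 and 1.43 rad and angle between tray_center's own y axis and vertical between 1.37 and 1.77 rad and angle between tray_center's own z axis and vertical below 0.8 rad and linear speed of tray below 0.03 m/s and value of joint handle below 0.12 rad and angle between stack's own z axis and vertical below 0.05 rad and height (world z) of stack below 0.006 m); the arm keeps its last pose, push and grip.
It fails at once if the rest of the stack is lifted or tipped with the top tray (height (world z) of stack above 0.012 m or angle between stack's own z axis and vertical above 0.15 rad).
It fails at once if the rest of the stack is shoved more than 30 mm away (distance of stack from where it was at the start of the episode above 0.03 m).
It fails at once if a bystander is moved by more than 30 mm (distance of any of flask_a, flask_b, beaker, dish, weigh_pot from where it was at the start of the episode above 0.03 m).
It also fails if it takes over 64 s, if anything falls off the work surface, if the arm or the gripper's body presses on something with over 40 N, if the wrist force passes 120 N, or if a joint passes its speed limit or range.

## Working session

There is one attempt and no reset: what is moved stays moved. The work goes in short steps, each a Python script; the robot and the scene stay as the last script left them, time stands still between calls to the robot, and variables do not carry over. Pictures are saved under pics/ and viewed, at most 10 in all, crops included, and the job is handed in when it is done.

```bash
mkdir -p pics; ls
python3 - <<'E'
from rig import *
import cv2,numpy as np
for n in("scene","top"):
    p,d=camera(n); cv2.imwrite(f"pics/{n}0.png",p[:,:,::-1]); np.savez(f"{n}0.npz",p=p,d=d)
    c=camera_params(n); print(n,c)
    print((d>0).mean())
print(sense())
E
```

```text
pics
scene {'K': array([[367.38386244,   0.        , 246.88005157],
       [  0.        , 367.38386244, 190.38345155],
       [  0.        ,   0.        ,   1.        ]]), 'dist': array([0.02355986, 0.        , 0.        , 0.        , 0.        ]), 'position': array([0.96975324, 0.18237091, 0.87112143]), 'rotation': array([[-0.39682096,  0.78927338, -0.46859433],
       [ 0.91787221,  0.33752896, -0.20876972],
       [-0.00661223, -0.51295392, -0.85839068]])}
0.996368408203125
top {'K': array([[463.00087116,   0.        , 257.39097168],
       [  0.        , 463.00087116, 185.36229662],
       [  0.        ,   0.        ,   1.        ]]), 'dist': array([-0.14602669,  0.        ,  0.        ,  0.        ,  0.        ]), 'position': array([0.36486694, 0.01664323, 1.2579623 ]), 'rotation': array([[ 0.02687858, -0.98914613,  0.14445581],
       [-0.99945415, -0.02936825, -0.01512976],
       [ 0.01920795, -0.14397029, -0.98939558]])}
0.995880126953125
{'time_s': 0.1, 'joint_pos': array([ 1.1851224 ,  0.46939099, -0.04861163,  1.53355501,  0.02407114,
        1.1410092 , -0.08229322]), 'qd': array([ 0.00054179, -0.00279709,  0.00143028, -0.00281605,  0.00094329,
       -0.0003194 , -0.00093976]), 'joint_efforts': array([ 5.42435955e-04, -5.11513495e+01, -4.70571325e-02, -2.38391018e+01,
        1.07437751e-02,  4.35660855e-03, -1.42220085e-05]), 'position': array([ 0.23561073, -0.63203754,  0.25535424]), 'tcp_rot': array([[ 9.37015065e-01,  3.49288347e-01, -6.47181598e-04],
       [ 3.49288946e-01, -9.37013601e-01,  1.65660039e-03],
       [-2.77867494e-05, -1.77831290e-03, -9.99998418e-01]]), 'wrist_force': array([-0.06923165, -0.03417604, -0.36635986]), 'ft_torque': array([0.03302585, 0.00357995, 0.01175304]), 'gripper_force': 0.0, 'finger_gap': 0.0854132678541857}
```

View pics/scene0.png

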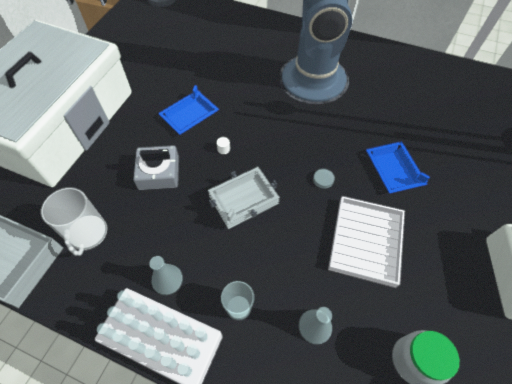

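View pics/top0.png

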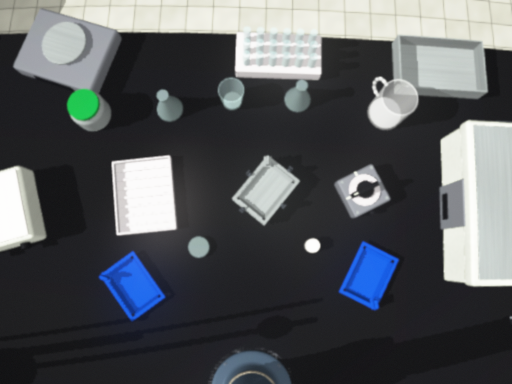

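The scene view shows the isolator at (157,165), the stack at (243,197) and the drip tray at (367,240). In the top view they are at (362,190), (266,190) and (144,195). Next I'll take close crops and the depth cloud.

```bash
cat > h.py <<'E'
import numpy as np,cv2
def cloud(n,d,c):
    K,D=c["K"],c["dist"]; v,u=np.mgrid[:384,:512]
    xy=cv2.undistortPoints(np.stack([u,v],-1).reshape(-1,1,2).astype(np.float64),K,D).reshape(384,512,2)
    P=np.dstack([xy*d[...,None],d]); return P@c["rotation"].T+c["position"]
E
python3 - <<'E'
from rig import *
from h import *
ims=[]
for n,boxes in(("scene",[(125,135,70,60),(200,155,90,75)]),("top",[(325,155,75,65),(225,145,85,85)])):
    z=np.load(n+"0.npz"); W=cloud(n,z["d"],camera_params(n)); np.save(n+"W.npy",W)
    for b in boxes:
        x,y,w,h=b; ims.append(cv2.resize(z["p"][y:y+h,x:x+w,::-1],(400,300),interpolation=cv2.INTER_CUBIC))
    for (x,y,w,h),lo in zip(boxes,(0.066,0.060)):
        q=W[y:y+h,x:x+w].reshape(-1,3); 
        for l in (lo,0.03): 
            s=q[(q[:,2]>l)&(q[:,2]<.13)]
            r=cv2.minAreaRect(s[:,:2].astype(np.float32)*1000); print(n,l,len(s),s.mean(0).round(4),np.round(r[0],1),np.round(r[1],1),round(r[2],1),s[:,2].max().round(4))
        if lo==.06:
            m=W[y:y+h,x:x+w]; vv,uu=np.where((m[...,2]>.056)&(m[...,2]<.13))
            for a,b2 in zip(vv,uu): print(b2+x,a+y,m[a,b2].round(4))
    b=(330,195,85,92) if n=="scene" else (105,150,80,90)
    x,y,w,h=b;q=W[y:y+h,x:x+w].reshape(-1,3);s=q[(q[:,2]>.015)&(q[:,2]<.05)]
    r=cv2.minAreaRect(s[:,:2].astype(np.float32)*1000); print("drip",s.mean(0),r)
cv2.imwrite("pics/crop.png",np.vstack([np.hstack(ims[:2]),np.hstack(ims[2:])]))
E
```

```text
scene 0.066 391 [ 0.5416 -0.2741  0.0871] [ 544. -272.] [31.2 72.5] 27.0 0.1076
scene 0.03 1523 [ 0.5521 -0.2716  0.0614] [ 541.1 -283.7] [111.2 111.2] 27.5 0.1076
scene 0.06 56 [ 0.6005 -0.0241  0.0698] [544.5 -22.2] [111.  152.9] 82.7 0.0783
scene 0.03 2306 [ 0.5348 -0.0237  0.0409] [534.7 -22.9] [133.4 168.1] 62.4 0.0783
234 171 [ 0.4863 -0.0697  0.0615]
232 172 [ 0.4892 -0.0744  0.058 ]
233 172 [ 0.4896 -0.0711  0.0606]
234 172 [ 0.4876 -0.0692  0.0589]
231 173 [ 0.4925 -0.0758  0.0569]
232 173 [ 0.4923 -0.0729  0.0584]
233 173 [ 0.4906 -0.0708  0.0572]
233 174 [ 0.4931 -0.0697  0.0565]
234 174 [ 0.4933 -0.0666  0.0588]
235 174 [ 0.492  -0.0643  0.0583]
233 175 [ 0.4963 -0.0682  0.0571]
234 175 [ 0.4969 -0.065   0.0599]
234 176 [ 0.4984 -0.0644  0.0576]
235 176 [ 0.4974 -0.0619  0.0577]
273 181 [0.4737 0.0364 0.0595]
274 181 [0.472  0.0386 0.0585]
273 182 [0.4748 0.037  0.0566]
274 182 [0.4753 0.0398 0.0591]
275 182 [0.4757 0.0426 0.0614]
272 183 [0.4804 0.0362 0.0595]
274 183 [0.478  0.0409 0.0589]
275 183 [0.4763 0.0431 0.0578]
270 184 [0.4835 0.032  0.0565]
271 184 [0.4827 0.0
[... 5881 characters left out ...]
 [0.4818 0.0341 0.0615]
283 207 [ 0.485  -0.0699  0.0588]
284 207 [ 0.485  -0.0725  0.0593]
241 208 [0.4789 0.0392 0.0624]
242 208 [0.4786 0.0366 0.0668]
244 208 [0.4797 0.0315 0.0569]
283 208 [ 0.4826 -0.0701  0.0563]
239 209 [0.4761 0.0443 0.0626]
241 209 [0.4769 0.0393 0.0566]
242 209 [0.4768 0.0366 0.0575]
243 209 [0.4765 0.034  0.0618]
244 209 [0.4769 0.0314 0.0581]
239 210 [0.474  0.0443 0.0577]
240 210 [0.4738 0.0417 0.0606]
242 210 [0.4741 0.0365 0.0589]
241 211 [0.4713 0.039  0.0606]
242 211 [0.4713 0.0364 0.0614]
242 212 [0.4684 0.0363 0.0644]
drip [0.51438035 0.31139995 0.02290672] ((511.06390380859375, 306.5844421386719), (202.3601837158203, 160.4536590576172), 7.829896926879883)
```

View pics/crop.png

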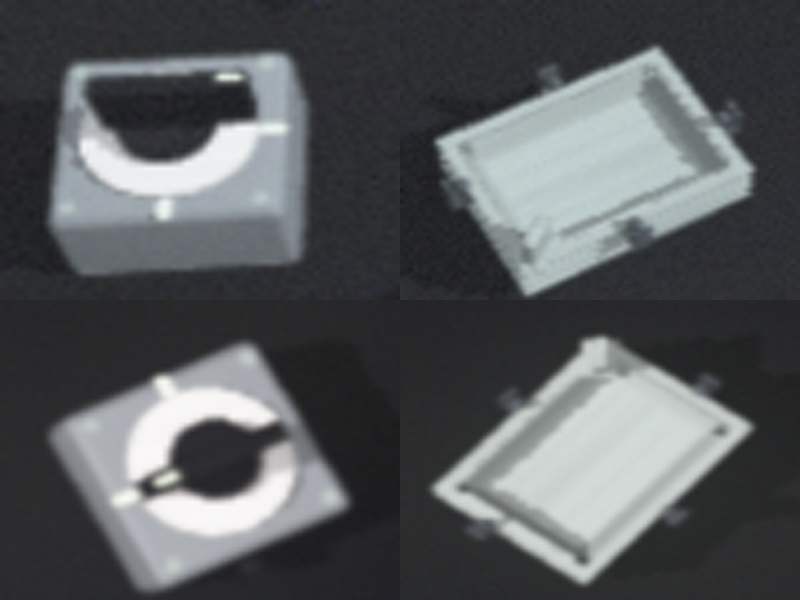

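Close crops: the white mark on the bar's long end points to about +y, so the handle is on. The lug is the bright post at top-view (267,160), around (0.607, -0.025). Next I'll refine the bar axis and tray yaw, and check heights along the transit.

Run:
```python
from rig import *
from h import *
for n in("scene","top"):
    W=np.load(n+"W.npy").reshape(-1,3)
    def sel(c,r,a,b): return W[(np.hypot(*(W[:,:2]-c).T)<r)&(W[:,2]>a)&(W[:,2]<b)]
    s=sel((.54,-.28),.075,.094,.115); r=cv2.minAreaRect((s[:,:2]*1000).astype(np.float32)); print(n,"bar",len(s),s.mean(0).round(4),r)
    s=sel((.54,-.283),.085,.048,.062); r=cv2.minAreaRect((s[:,:2]*1000).astype(np.float32)); print(n,"box",r)
    s=sel((.532,-.024),.11,.044,.054)
    # fit 150x110 rectangle centre/yaw to rim points: robust distance to outline (mid-rim 146x106)
    from scipy.optimize import least_squares
    def f(p):
        c,sn=np.cos(p[2]),np.sin(p[2]); q=s[:,:2]-p[:2]; x=abs(q@[c,sn])-.071; y=abs(q@[-sn,c])-.051
        return np.where((x>0)|(y>0),np.hypot(np.maximum(x,0),np.maximum(y,0)),np.maximum(x,y))
    r=least_squares(f,[.532,-.024,np.radians(-38)],loss="soft_l1",f_scale=.003,x_scale=[.01,.01,.1]); print("rim",len(s),r.x[:2],np.degrees(r.x[2])+36.3,np.abs(f(r.x)).mean(), s[:,2].mean())
    for x0,x1,y0,y1 in((.1,.7,-.8,-.36),(.3,.45,-.4,.5),(.62,.8,-.3,.45),(.3,.7,.1,.45)):
        t=W[(W[:,0]>x0)&(W[:,0]<x1)&(W[:,1]>y0)&(W[:,1]<y1)]; k=t[t[:,2]>.03]
        print((x0,x1,y0,y1),k.max(0).round(3) if len(k) else 0,k.min(0).round(3) if len(k) else 0)
```

```text
scene bar 162 [ 0.5381 -0.2751  0.1006] ((537.2186279296875, -275.5641174316406), (15.84389877319336, 70.9435043334961), 26.96836280822754)
scene box ((540.5807495117188, -283.074462890625), (110.58171844482422, 109.14015197753906), 26.91358184814453)
rim 775 [ 0.5355463  -0.02296562] -1.1074835785559642 0.003749348431512712 0.048909522588602
(0.1, 0.7, -0.8, -0.36) [ 0.7   -0.503  0.262] [ 0.215 -0.8    0.03 ]
(0.3, 0.45, -0.4, 0.5) [ 0.449 -0.013  0.051] [ 0.372 -0.168  0.03 ]
(0.62, 0.8, -0.3, 0.45) [0.8   0.45  0.124] [ 0.62  -0.122  0.03 ]
(0.3, 0.7, 0.1, 0.45) [0.699 0.448 0.07 ] [0.698 0.446 0.07 ]
top bar 165 [ 0.533  -0.2768  0.1023] ((533.1227416992188, -277.18487548828125), (13.751440048217773, 74.98434448242188), 27.549497604370117)
top box ((537.1483154296875, -284.5961608886719), (110.77178955078125, 112.85395050048828), 27.461170196533203)
rim 801 [ 0.53107985 -0.0238473 ] -0.9341639860025523 0.0036900737668141455 0.04902381975394279
(0.1, 0.7, -0.8, -0.36) [ 0.7   -0.506  0.262] [ 0.211 -0.64   0.03 ]
(0.3, 0.45, -0.4, 0.5) [0.45  0.355 1.258] [ 0.365 -0.17   0.03 ]
(0.62, 0.8, -0.3, 0.45) [0.8   0.45  0.126] [ 0.621 -0.136  0.03 ]
(0.3, 0.7, 0.1, 0.45) [0.7   0.45  0.101] [0.405 0.234 0.03 ]
```

```bash
cat >> h.py <<'E'
def Rd(deg):  # tool down, tool x at heading deg
    a=np.radians(deg); c,s=np.cos(a),np.sin(a); return np.array([[c,s,0],[s,-c,0],[0,0,-1.]])
AX=np.array([.5387,-.2835])
def brief(s): return s["time_s"],s["position"].round(4),s["joint_pos"].round(3),s["wrist_force"].round(2),round(s["finger_gap"],4),s["gripper_force"]
E
python3 - <<'E'
from rig import *
from h import *
for a in(117.2,-62.8,27.2,-152.8): print(a,inverse_kinematics([*AX,.098],Rd(a)))
p=sense()["position"]; move_l([p[0],p[1],.36])
movep([*AX,.30],Rd(inverse_kinematics is None or -62.8)) if abs(inverse_kinematics([*AX,.098],Rd(-62.8))[6])<abs(inverse_kinematics([*AX,.098],Rd(117.2))[6]) else movep([*AX,.30],Rd(117.2))
print(brief(sense()))
p,d=camera("scene"); cv2.imwrite("pics/s1.png",p[:,:,::-1])
E
```

```text
117.2 [ 0.77454826  0.58906743 -0.49299746  1.81472923  0.36474355  0.82881278
  0.57666071]
-62.8 [ 0.32541453  0.53650938  0.12121605  1.84295165 -0.08914708  0.7673494
 -2.17288449]
27.2 [ 0.56410679  0.54536246 -0.20131408  1.82781327  0.14759189  0.78288726
 -0.80969962]
-152.8 [ 1.17875477  0.88655721 -1.18410821  1.792461    0.91483363  1.1328851
  1.72219286]
(2.6417, array([ 0.5381, -0.2853,  0.2999]), array([ 0.813,  0.376, -0.528,  1.62 ,  0.201,  1.2  ,  0.714]), array([-0.27, -0.95, -0.27]), 0.0856, 0.0)
```

Run:
```python
from rig import *
from h import *
print(move_l([*AX,.098],Rd(117.2),feed=.12,until_force=8)); print(brief(sense()))
command_gripper(0.0,60); s=sense(); print(brief(s))
if .008<s["finger_gap"]<.022:
    q=np.array(s["joint_pos"])
    for k in range(1,9):
        t=q.copy(); t[6]=q[6]-np.radians(92)*k/8; move_joints(t)
        s=sense(); print(s["joint_efforts"][6].round(3),s["wrist_force"].round(1),s["ft_torque"].round(2),round(s["time_s"],2),np.degrees(np.arctan2(*s["tcp_rot"][[1,0],0])).round(1))
```

```text
False
(4.525, array([ 0.5392, -0.2837,  0.0987]), array([ 0.751,  0.581, -0.459,  1.816,  0.339,  0.822,  0.598]), array([0.34, 0.03, 0.25]), 0.0856, 0.0)
(5.175, array([ 0.5381, -0.2838,  0.0982]), array([ 0.751,  0.582, -0.459,  1.816,  0.34 ,  0.823,  0.598]), array([-3.56, -0.92,  4.21]), 0.013, 59.34306800365448)
-0.223 [-0.5  0.3  2.3] [-0.    0.15  0.08] 5.48 105.9
-0.18 [0.2 0.4 1.5] [-0.    0.06  0.08] 5.79 94.5
-0.128 [-0.4 -0.   0.7] [-0.05 -0.05  0.05] 6.1 83.0
-0.069 [ 1.  -1.   0.8] [-0.14 -0.23 -0.02] 6.41 71.5
-0.011 [ 1.4 -0.1 -1.1] [-0.08 -0.39 -0.09] 6.72 60.0
0.037 [ 2.1 -0.3 -0.4] [-0.2  -0.56 -0.11] 7.03 48.5
0.067 [ 2.1 -0.8 -2.5] [-0.3  -0.75 -0.12] 7.33 37.1
-1.295 [ 3.4 -2.7 -2.6] [-0.52 -0.8   1.23] 7.64 25.8
```

```bash
cat >> h.py <<'E'
from scipy.spatial.transform import Rotation as Ro
LUG=np.array([.6072,-.0248]); YAW=-1.0; ZT=.0775
def peel(th,base,head,dz=0):
    """TCP pose after turning tray by th deg about hinge; base = TCP pos at grasp"""
    d=np.array([np.cos(np.radians(YAW)),np.sin(np.radians(YAW)),0]); yax=np.array([-d[1],d[0],0])
    H=np.array([*LUG,0])-.125*d; H[2]=.047
    M=Ro.from_rotvec(-yax*np.radians(th)).as_matrix()
    return H+M@(np.asarray(base)-H)+[0,0,dz], M@Rd(head)
E
python3 - <<'E'
from rig import *
from h import *
command_gripper(.045); move_l([*AX,.20],feed=.2)
for h in(YAW,YAW+180):
    print(h,inverse_kinematics([*LUG,ZT],Rd(h)))
    for th,dz in((12,0),(20,.2)): print(inverse_kinematics(*peel(th,[*LUG,ZT],h,dz)))
p,d=camera("top"); cv2.imwrite("pics/t2.png",cv2.resize(p[130:250,210:410,::-1],(800,480)))
print(brief(sense()))
E
```

```text
-1.0 [ 0.26218767  0.59803503 -0.39694488  1.83223195  0.3167016   0.7738749
 -1.88980432]
[ 0.24419517  0.47604946 -0.35518917  1.98358512  0.35691687  0.52358061
 -1.93935626]
[ 0.49865277  0.17901709 -0.60809633  1.86627709  0.19330487  0.78740675
 -1.78538686]
179.0 [ 0.65841182  0.81755373 -1.01987064  1.8095323   0.82487681  1.00891099
  0.84974366]
[ 0.69581581  0.6746722  -0.99634112  1.95950097  0.9170866   0.76219408
  0.74622889]
[ 0.93217227  0.32404231 -1.17823574  1.84876216  0.48668785  0.86345586
  1.11455323]
(8.7583, array([ 0.5375, -0.2833,  0.1983]), array([ 0.79 ,  0.466, -0.506,  1.738,  0.261,  1.009, -0.943]), array([-0.32, -0.92, -1.03]), 0.0451, 0.0)
```

View pics/t2.png

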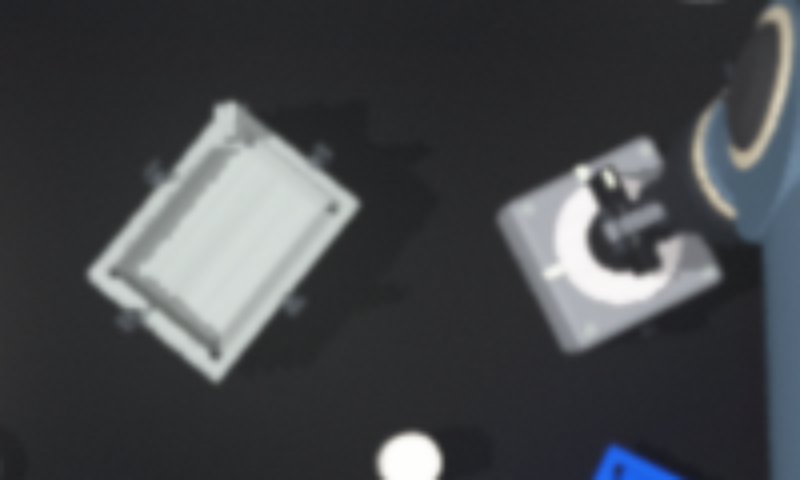

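The bar's white mark (605,180) now lines up with the box's off index at (583,172). On to the lug.

Run:
```python
from rig import *
from h import *
movep([*LUG,.18],Rd(YAW)); command_gripper(.036)
print(move_l([*LUG,.105],Rd(YAW),feed=.1)); sleep(.3); print(brief(sense()))
p,d=camera("scene"); a=cv2.resize(p[140:260,180:320,::-1],(560,480),interpolation=cv2.INTER_CUBIC); cv2.imwrite("pics/s3.png",a)
```

```text
False
(11.2583, array([ 0.6074, -0.0249,  0.1055]), array([ 0.281,  0.563, -0.421,  1.816,  0.302,  0.825, -1.878]), array([-0.5 ,  0.46,  0.19]), 0.0359, 0.0)
```

View pics/s3.png

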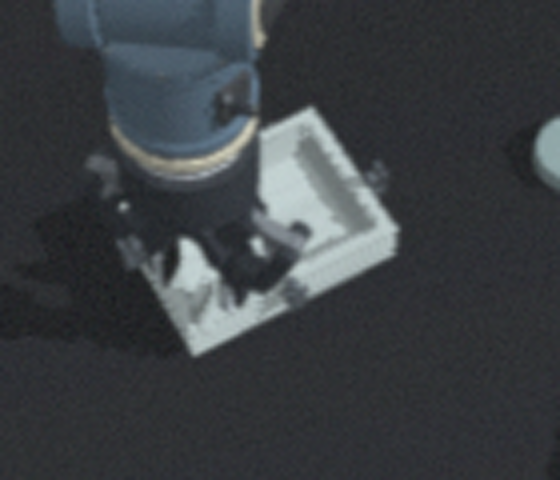

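The fingers at about (170,260) and (265,275) straddle the lug corner, clear of the clip at (293,292). I'll descend, grip, and peel in steps.

Run:
```python
from rig import *
from h import *
print("contact",move_l([*LUG,ZT],Rd(YAW),feed=.06,until_force=5)); print(brief(sense()))
command_gripper(.0,100); s=sense(); print(brief(s))
if .005<s["finger_gap"]<.012 and s["position"][2]<.085:
    b=s["position"].copy(); np.save("base.npy",b)
    for th in(2,4,6,8,10,12):
        move_l(*peel(th,b,YAW),feed=.03); s=sense(); print(th,s["position"].round(4),s["wrist_force"].round(1),s["ft_torque"].round(2),round(s["finger_gap"],4),round(s["time_s"],1))
    sleep(.3)
    for n in("scene","top"):
        p,d=camera(n); np.savez(n+"4.npz",p=p,d=d)
        c=p[140:260,180:320] if n=="scene" else p[130:250,200:340]
        cv2.imwrite(f"pics/{n}4.png",cv2.resize(c[:,:,::-1],(400,343),interpolation=cv2.INTER_CUBIC))
    cv2.imwrite("pics/b4.png",np.hstack([cv2.imread("pics/scene4.png"),cv2.imread("pics/top4.png")]))
```

```text
contact False
(11.9167, array([ 0.6072, -0.0247,  0.0772]), array([ 0.268,  0.6  , -0.405,  1.832,  0.324,  0.775, -1.896]), array([ 0.84, -1.13,  0.51]), 0.0358, 0.0)
(12.2917, array([ 0.6075, -0.0247,  0.0781]), array([ 0.268,  0.599, -0.406,  1.831,  0.323,  0.776, -1.896]), array([-1.01,  0.12,  3.07]), 0.006, 97.85879373550415)
2 [ 0.606  -0.0249  0.0824] [-1.   0.2 -1.2] [ 0.05  0.11 -0.12] 0.0058 12.6
4 [ 0.6047 -0.0247  0.0867] [-1.6  0.2 -1.5] [ 0.09  0.3  -0.03] 0.0059 12.9
6 [ 0.6035 -0.0245  0.091 ] [-0.2  0.4 -0.7] [0.19 0.29 0.03] 0.0061 13.2
8 [ 0.6023 -0.0245  0.0954] [ 0.1  0.5 -0.2] [ 0.16  0.09 -0.01] 0.0058 13.5
10 [ 0.6005 -0.0244  0.0996] [ 0.6  0.6 -1.1] [ 0.3   0.07 -0.01] 0.006 13.8
12 [ 0.5986 -0.0244  0.1038] [2.6 0.2 0.1] [ 0.25  0.17 -0.02] 0.006 14.1
```

View pics/b4.png

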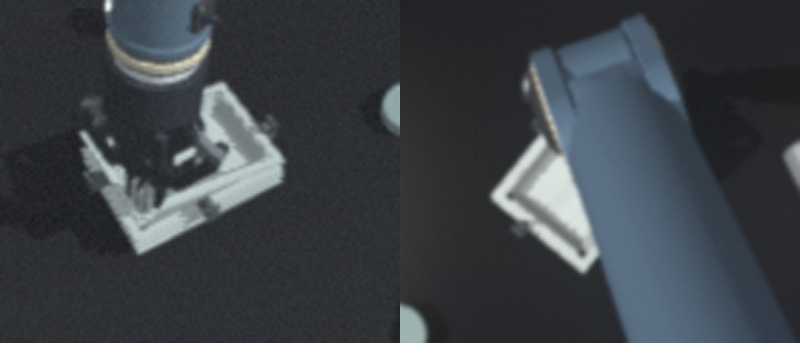

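The lug corner is raised and the far corner is still seated in the stack (scene crop (270,130)); the stack itself hasn't moved. I'll lift out and carry it over.

```bash
cat >> h.py <<'E'
def hold(C,head,th,b):
    c0=np.array([*LUG,.040])-.075*np.array([np.cos(np.radians(YAW)),np.sin(np.radians(YAW)),0])
    Z=Ro.from_euler('z',head-YAW,degrees=True).as_matrix()
    h=np.radians(head); M=Ro.from_rotvec(np.array([np.sin(h),-np.cos(h),0])*np.radians(th)).as_matrix()
    return np.asarray(C)+M@Z@(b-c0), M@Z@Rd(YAW)
E
python3 - <<'E'
from rig import *
from h import *
b=np.load("base.npy")
for th in(15,18): move_l(*peel(th,b,YAW),feed=.04); s=sense(); print(th,s["wrist_force"].round(1))
for dz in(.005,.012,.02,.04,.17): move_l(*peel(20,b,YAW,dz),feed=.04 if dz<.03 else .12); s=sense(); print(dz,s["wrist_force"].round(1),s["ft_torque"].round(2))
print(brief(s))
D=(.512,.307)
for hd in(-1,15,30,45): print(hd,inverse_kinematics(*hold([*D,.152],hd,20,b)))
for n in("scene","top"):
    p,d=camera(n); np.savez(n+"5.npz",p=p,d=d); cv2.imwrite(f"pics/{n}5.png",cv2.resize(p[60:300,110:430,::-1],(400,300)))
cv2.imwrite("pics/b5.png",np.hstack([cv2.imread("pics/scene5.png"),cv2.imread("pics/top5.png")]))
E
```

```text
15 [1.3 0.3 2.2]
18 [-0.2  0.2  5.1]
0.005 [ 0.1 -0.1  1.2] [-0.04  0.42 -0.05]
0.012 [-1.4 -0.2 -1.8] [0.05 0.44 0.01]
0.02 [-0.3 -0.4 -1.9] [0.   0.38 0.02]
0.04 [-0.4  0.1 -3. ] [ 0.01  0.45 -0.02]
0.17 [ 0.8 -0.4 -1.6] [ 0.04  0.36 -0.05]
(17.7417, array([ 0.5887, -0.0245,  0.288 ]), array([ 0.403,  0.195, -0.504,  1.911,  0.191,  0.72 , -1.788]), array([ 0.85, -0.38, -1.58]), 0.0061, 97.83923149108887)
-1 [-0.46174927  0.36355881 -0.23916004  1.85429859  0.47523973  0.71378754
 -2.59088778]
15 [-0.17045334  0.40852607 -0.59520849  1.84913567  0.58787193  0.70340155
 -2.40736534]
30 [-0.10636715  0.41997198 -0.65758095  1.8502123   0.51130017  0.65737053
 -2.08619426]
45 [-0.0406608   0.43930273 -0.72540495  1.84485463  0.41750822  0.64167029
 -1.74843173]
```

View pics/b5.png

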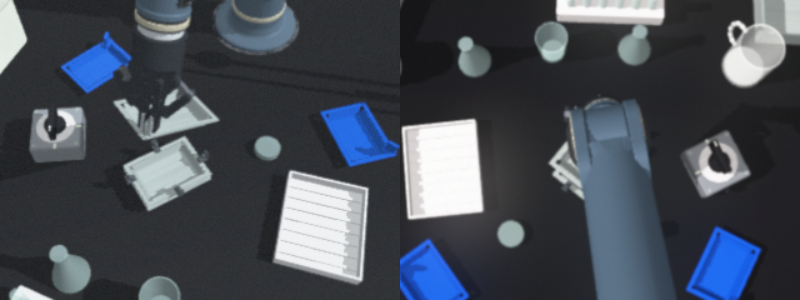

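The tray is free and tipped, and the stack is left standing at (167,172) in the scene crop. Carrying it to the drip tray.

Run:
```python
from rig import *
from h import *
b=np.load("base.npy"); C=(.512,.307)
movep(*hold([*C,.25],30,20,b)); move_l(*hold([*C,.152],30,20,b),feed=.1); sleep(.4)
print(brief(sense()))
for n,bx in(("scene",(310,130,130,170)),("top",(90,130,130,130))):
    p,d=camera(n); W=cloud(n,d,camera_params(n)); np.save(n+"6.npy",W)
    cv2.imwrite(f"pics/{n}6.png",cv2.resize(p[90:330,230:470,::-1] if n=="scene" else p[90:290,60:260,::-1],(400,400)))
    w=W.reshape(-1,3); o=np.array([.512,.307]); f=w[(np.hypot(*(w[:,:2]-o).T)<.12)&(w[:,2]>.09)&(w[:,2]<.175)]
    # tray points: keep those near expected plane
    u=np.array([np.cos(np.pi/6),np.sin(np.pi/6)]); t=(f[:,:2]-o)@u
    k=f[(abs(f[:,2]-(.15+t*np.tan(np.radians(20))))<.025)&(t<.02)]
    A=np.c_[(k[:,:2]-o)@u,(k[:,:2]-o)@[-u[1],u[0]],np.ones(len(k))]; c=np.linalg.lstsq(A,k[:,2],rcond=None)[0]
    print(n,len(k),np.degrees(np.arctan(c[:2])),c[2],k.min(0),k.max(0), "far end t",A[:,0].min())
cv2.imwrite("pics/b6.png",np.hstack([cv2.imread("pics/scene6.png"),cv2.imread("pics/top6.png")]))
```

```text
(20.7333, array([0.562 , 0.336 , 0.2138]), array([-0.099,  0.422, -0.667,  1.85 ,  0.518,  0.66 , -2.092]), array([ 0.28, -0.1 , -1.96]), 0.0058, 97.82499432563782)
scene 903 [  6.89624787 -12.10100053] 0.1415115173191352 [0.43564156 0.24509078 0.12063301] [0.56979771 0.33013383 0.16879365] far end t -0.08699862472620636
top 548 [  2.77952845 -21.47426396] 0.1336282410598669 [0.47423516 0.24184649 0.1304909 ] [0.57117595 0.30576507 0.1728615 ] far end t -0.05921598365517155
```

View pics/b6.png

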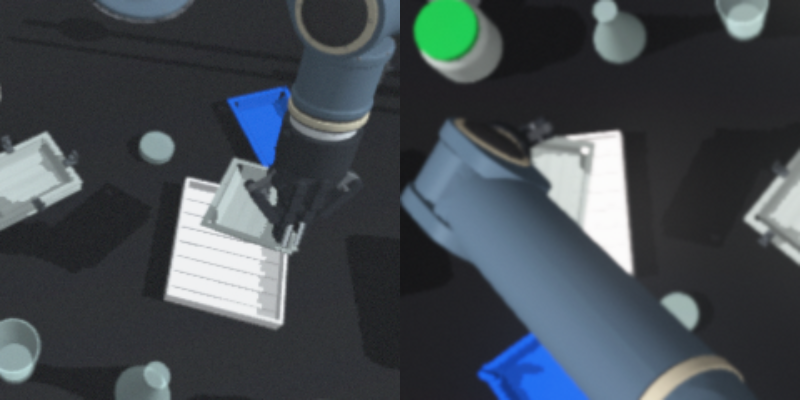

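The tray hangs over the drip tray; its visible rim corners are at scene crop (235,160), (205,222) and (290,240). I'll check these corners against the planned pose.

Run:
```python
from rig import *
from h import *
W=np.load("scene6.npy"); c=camera_params("scene")
C=np.array([.512,.307,.152]); h=np.radians(30)
B=Ro.from_rotvec(np.array([np.sin(h),-np.cos(h),0])*np.radians(20)).as_matrix()@Ro.from_euler('z',30-36.3,degrees=True).as_matrix()
for sx,sy in((1,1),(1,-1),(-1,1),(-1,-1)):
    P=C+B@np.array([sx*.071,sy*.051,.010])
    uv=cv2.projectPoints(P.reshape(1,3),*(lambda R:(cv2.Rodrigues(R)[0],-R@c["position"]))(c["rotation"].T),c["K"],c["dist"])[0].ravel()
    u,v=uv.round().astype(int); q=W[v-3:v+4,u-3:u+4].reshape(-1,3)
    q=q[np.argmin(np.linalg.norm(q-P,axis=1))]; print(sx,sy,"plan",P.round(3),"crop px",((uv-[230,90])/.6).round(),"seen",q.round(3))
s=sense(); print(s["wrist_force"],s["time_s"],s["qd"].round(3))
```

```text
1 1 plan [0.581 0.346 0.191] crop px [288. 249.] seen [0.581 0.343 0.191]
1 -1 plan [0.573 0.246 0.171] crop px [203. 221.] seen [0.574 0.247 0.17 ]
-1 1 plan [0.445 0.365 0.152] crop px [312. 180.] seen [0.547 0.337 0.285]
-1 -1 plan [0.437 0.265 0.131] crop px [235. 158.] seen [0.436 0.265 0.13 ]
[-0.68430147  0.81965752 -2.00666828] 20.8333 [ 0.001  0.    -0.001 -0.002 -0.     0.001 -0.001]
```

Three corners are seen within 3 mm of plan, so the pose is as intended. Handing in.

```bash
python3 -c "
from rig import *
print(finish_job())"
```

```text
the job is handed in; nothing more can be done
None
```

The job is handed in (no verdict shown): the handle is off, and the tray was peeled out lug corner first. It is held over the drip tray's middle, tipped 20° at about 15 cm, with three rim corners seen within 3 mm of plan. The stack is still standing and no bystander was touched.

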